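Take down the measuring set-up and put it away in the drawer foam

ROBOT

A 7-joint arm with a two-finger parallel gripper is mounted at the origin on the work surface. World frame = base frame: x ahead of the robot, y to its left, z up, the work surface at z = 0. Lengths are in mm, angles in degrees, forces in N, time in s.
With the tool pointing down it reaches from about 425 to 950 mm from the base axis. Payload 4.7 kg.
Tool frame: the origin (TCP) lies between the finger pads; the fingertips stand 17 mm ahead of it and the grasp point (between the pads) lies 2 mm behind it; z points along the fingers, y is the direction in which the jaws open and shut (so a half turn about z gives the same grasp; the last joint's range is limited). The gripper opens to 85 mm and grips with 20 to 120 N. Pads are 22 mm wide; open, the fingers measure 114 mm over their backs; the gripper's body (76 mm by 85 mm) begins 54 mm behind the grasp point. The pads swing forward as they close: fully open they stand 13 mm farther back than shut.
Start: joints at [-1.656, 26.849, -2.785, 87.806, 1.381, 65.374, -4.715], TCP at [675.018, 0.046, 216.635] pointing down, gripper open.
Joint ranges: [-148.3, 148.3], [-19.14, 114.17], [-79.39, 73.82], [5.75, 140.21], [-59.74, 239.74], [12.07, 113.84], [-152.46, 152.46]. Speed limits (degrees/s): [147.25, 147.25, 180, 180, 180, 180, 180].

INTERFACE

Orientations are given as a 3x3 rotation matrix whose columns are the frame's x, y, z axes.
In Python, from station import movep, servo_line, move_j, open_jaws, clamp, sleep, ik, capture, IKError, finish_job, get_clock, get_qpos, get_joint_velocities, get_effort, get_ee_pos, get_orientation, get_wrist_force, get_moment, get_gripper_width gives the robot as it stands. The module is installed in compiled form; this text tells all that it offers. Calls block until the motion is done:
- movep(position, orientation): joint-space move of the TCP to a pose.
- servo_line(position, vel=150, ori=None, until_force=None): straight line of the TCP; ori=None keeps the orientation; vel is the mean speed in mm/s. With until_force (N) it stops when the force on the tool has changed by that much, and returns True; else False.
- move_j(angles): joint-space move.
- open_jaws() and clamp(): open the fingers fully, or close them until they stop; the grip force is fixed at half the most.
- sleep(seconds).
- ik(position, orientation): joint angles nearest the present ones, or None.
- capture(name): name is "scene" or "side" or "wrist"; returns a dict with "pixels" (480x640x3 uint8, red, green, blue), "camera_matrix" (3x3 intrinsics, pixels), "R" (3x3) and "t" (3): a world point X has camera coordinates R X + t. Camera axes: x right, y down, z forward; pixel columns grow to the right and rows downward; lengths in mm; the calibration is good to about 2 mm. A picture is of the moment at which its call begins. There is no depth.
A pose or a line that the arm cannot do raises IKError and nothing moves.
- finish_job(): hands the job in, once; it reports no verdict.
Readings, each from a call of its own:
- get_clock(): time.
- get_qpos(): joint angles.
- get_joint_velocities(): joint speeds.
- get_effort(): joint torques, N m.
- get_ee_pos(): TCP position.
- get_orientation(): TCP orientation.
- get_wrist_force(): force on the tool from outside, world axes, zero at the start.
- get_moment(): the same for the moment, N m.
- get_gripper_width(): finger opening in mm.
Only numpy, scipy, OpenCV 4.12 (cv2) and the standard library are available. Lean on these libraries where they do the work, as an engineer would, in place of code of your own. Each camera call takes 0.05 s, during which the arm holds its last target.

TASK

The shaft has been measured: take the stack on the small granite plate apart and put each of its four pieces away in the foam module whose cut-out has its shape - the shaft in the long trough, the V-block in the square cut-out with its groove upward, the ring gauge in the round one and the set-up block lying flat in the oblong one. Set each piece down fully into its cut-out without dropping it, and leave the dial indicator lying on the bench where it is.

Things in the scene. Friction and masses are not known exactly. Their poses are not given: they have to be found in the camera images.
- shaft_mid (a point): Turned steel shaft on top of the stack, lying in the V-block's groove; this point is its centre. Main cylinder 30 mm in diameter, 54 mm long, with a 20 mm diameter, 14 mm long spigot at each end (82 mm overall). x: its axis. At the start its axis is 9 mm above the V-block's top; it juts out 10 to 22 mm past each end of the V-block. About 0.36 kg.
- vblock_mid (a point): Dark steel V-block under the shaft, 50 mm along x (its groove runs along x) by 50 mm along y by 40 mm high along z; this point is its centre, 20 mm above its underside. Groove 24 mm wide, 12 mm deep; a clamp slot 7 mm high and 5 mm deep runs along each y side, its middle 16 mm above the underside. It stands on the ring gauge. About 0.62 kg.
- ring_mid (a point): Plain steel ring gauge lying flat, bore axis along z, 62 mm outside diameter, 32 mm bore, 22 mm thick, knurled outside; this point is its centre, in the middle of the bore, 11 mm above its underside. It lies under the V-block, on the set-up block. About 0.36 kg.
- block_mid (a point): Ground steel set-up block with a pattern of holes, 75 mm along x by 50 mm along y by 25 mm high along z; this point is its centre, 12.5 mm above its underside. It is the lowest of the stack and lies flat on a fixed granite plate (150 x 100 x 40 mm). About 0.6 kg.
- foam_shaft_floor (a point): Fixed foam module 120 (x) x 100 (y) x 16 mm high, dark grey over a blue bottom layer, with a long trough, 98 mm along x, 40 mm wide, 8 mm deep. For the shaft: its floor slopes down (15 degrees) from both sides to the middle line, so the shaft rolls to the middle and lies with its axis along x, 15.5 mm above this point. This point: middle of the cut-out's floor, 8 mm above the bench, 8 mm below the foam's top.
- foam_vblock_floor (a point): Fixed foam module 120 (x) x 100 (y) x 16 mm high, dark grey over a blue bottom layer, with a square cut-out 66 x 66 mm along x and y, 8 mm deep. For the V-block. This point: middle of the cut-out's floor, 8 mm above the bench, 8 mm below the foam's top.
- foam_ring_floor (a point): Fixed foam module 120 (x) x 100 (y) x 16 mm high, dark grey over a blue bottom layer, with a round cut-out 79 mm in diameter, 8 mm deep. For the ring gauge. This point: middle of the cut-out's floor, 8 mm above the bench, 8 mm below the foam's top.
- foam_block_floor (a point): Fixed foam module 120 (x) x 100 (y) x 16 mm high, dark grey over a blue bottom layer, with an oblong cut-out 91 mm along x by 66 mm along y, 8 mm deep. For the set-up block, its long side along x. This point: middle of the cut-out's floor, 8 mm above the bench, 8 mm below the foam's top.
- dial_mid (a point): Dial indicator lying face up on the bench: a round case 56 mm in diameter and 20 mm high with a thin stem along x (78 mm from the case's centre to its tip); this point is the case's centre. To be left alone.
Mind the look-alikes: they are no part of the job. What is shaped like the part that bears ring_mid but green, red or yellow is not meant.

How it is judged:
By the outcome, as a careful person would: the job done as asked, in the order asked, and still so for the second after the job is handed in, with the robot touching nothing.
It also fails if it takes over 141 s, if anything falls off the work surface, if the arm or the gripper's body presses on something with over 40 N, if the wrist force passes 120 N, or if a joint passes its speed limit or range.

## Working session

There is one attempt and no reset: what is moved stays moved. The work goes in short steps, each a Python script; the robot and the scene stay as the last script left them, time stands still between calls to the robot, and variables do not carry over. Pictures are saved under pics/ and viewed, and the job is handed in when it is done.

```bash
mkdir -p pics; ls; cat > h.py <<'E'
from station import *
import numpy as np, cv2, pickle
def shot(c,name):
    d=capture(c); cv2.imwrite(f'pics/{name}.png',d['pixels'][:,:,::-1]); pickle.dump({k:np.array(v) for k,v in d.items()},open(f'pics/{name}.pkl','wb')); return d
def load(name): return pickle.load(open(f'pics/{name}.pkl','rb'))
def ray(d,uv):
    R=np.array(d['R']);t=np.array(d['t']).ravel();K=np.array(d['camera_matrix'])
    C=-R.T@t; v=R.T@np.linalg.solve(K,[uv[0],uv[1],1.]); return C,v/np.linalg.norm(v)
def onz(d,uv,z):
    C,v=ray(d,uv); return C+v*(z-C[2])/v[2]
def proj(d,X):
    K=np.array(d['camera_matrix']);c=np.array(d['R'])@np.array(X,float)+np.array(d['t']).ravel(); p=K@c; return p[:2]/p[2]
E
python3 - <<'E'
from h import *
for c in ['scene','side','wrist']:
    d=shot(c,c+'0'); C,v=ray(d,(320,240)); print(c,C.round(),v.round(2),d['camera_matrix'][0][0])
print(get_clock(),get_orientation())
E
```

```text
pics
scene [1342.   78.  808.] [-0.76 -0.02 -0.65] 560.4676439233233
side [304. 875. 634.] [ 0.18 -0.82 -0.54] 497.252743025975
wrist [674.  77. 373.] [-0.01 -0.31 -0.95] 422.0892887220838
0.15 [[-3.16356921e-05  9.99998935e-01 -1.45920684e-03]
 [ 9.99999998e-01  3.15638019e-05 -4.92895987e-05]
 [-4.92434881e-05 -1.45920840e-03 -9.99998934e-01]]
```

View pics/scene0.png

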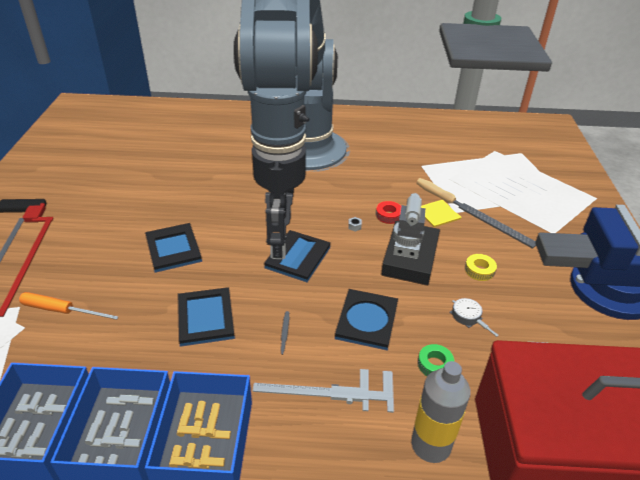

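View pics/side0.png

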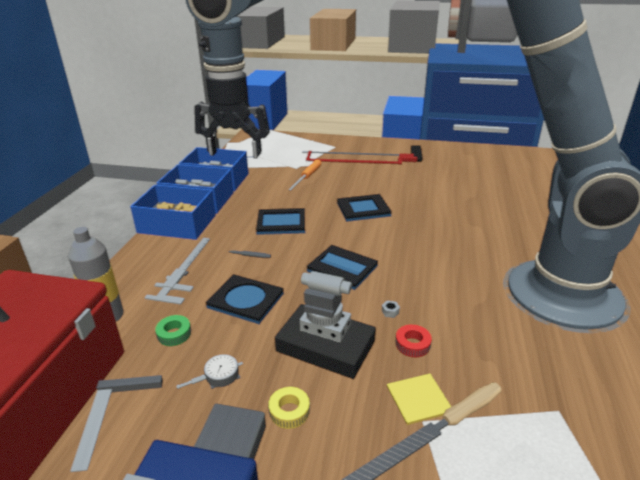

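View pics/wrist0.png

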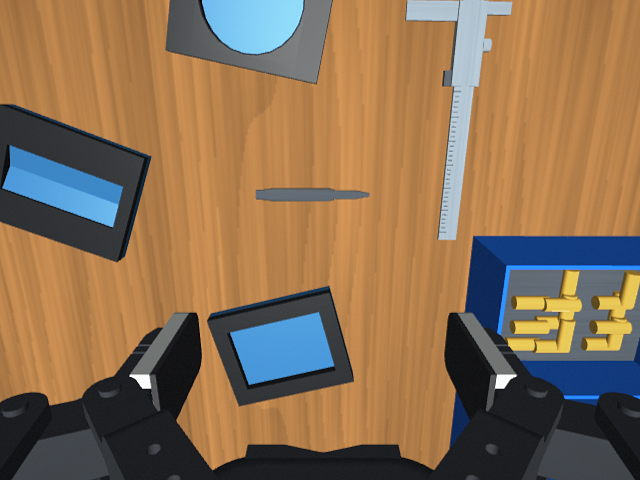

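The scene view shows the stack at about (408,240), and trough (300,255), round (368,317), oblong/square (207,315) and (173,246) modules. The side view shows the stack at (327,320). Ring look-alikes are red (389,211), yellow (481,266) and green (436,360), plus a small nut at (355,223). The bare-steel ring gauge in the stack isn't any of these. Next: rough coordinates.

```bash
python3 - <<'E'
from h import *
for n in ['scene0','side0','wrist0']:
    d=load(n); hsv=cv2.cvtColor(d['pixels'],cv2.COLOR_RGB2HSV)
    m=cv2.inRange(hsv,(95,110,90),(115,255,255))
    cs,_=cv2.findContours(m,cv2.RETR_EXTERNAL,cv2.CHAIN_APPROX_NONE)
    for c in cs:
        if cv2.contourArea(c)>250:
            w=np.array([onz(d,p[0],8)[:2] for p in c],np.float32); r=cv2.minAreaRect(w)
            if max(r[1])<130: print(n,c.mean(0).round().ravel(),np.round(r[0]),np.round(r[1]),round(r[2],1))
for n,p in [('scene0',(408,240)),('side0',(326,337))]: print(onz(load(n),p,40))
for n,p in [('scene0',(300,255)),]: print(onz(load(n),p,16))
for n,s in [('scene0',(340,180,480,300)),('side0',(250,250,400,390))]:
    im=load(n)['pixels'][s[1]:s[3],s[0]:s[2],::-1]; cv2.imwrite(f'pics/crop_{n}.png',cv2.resize(im,None,fx=5,fy=4.9,interpolation=2)[:600,:800])
E
```

```text
scene0 [367. 317.] [618. 152.] [76. 74.] 52.4
scene0 [205. 314.] [ 631. -156.] [85. 68.] 14.3
scene0 [297. 253.] [443.   6.] [41. 96.] 68.6
scene0 [172. 245.] [ 438. -266.] [59. 68.] 23.9
side0 [245. 296.] [620. 150.] [74. 74.] 63.7
side0 [343. 263.] [450.  -0.] [41. 98.] 68.5
side0 [281. 219.] [ 635. -158.] [92. 57.] 15.0
wrist0 [586. 377.] [ 935. -193.] [ 52. 128.] 89.5
wrist0 [283. 348.] [ 634. -155.] [91. 63.] 14.4
wrist0 [ 61. 186.] [446.   7.] [40. 99.] 68.7
wrist0 [262.  21.] [619. 134.] [38. 78.] 90.0
[422.65043748 240.63967076  40.        ]
[432.0164286  263.86351316  40.        ]
[460.1293553   12.77377505  16.        ]
```

View pics/crop_scene0.png

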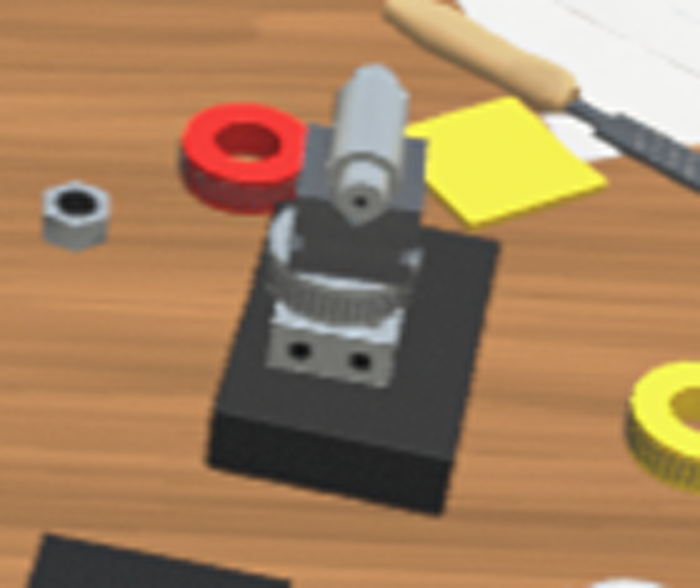

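View pics/crop_side0.png

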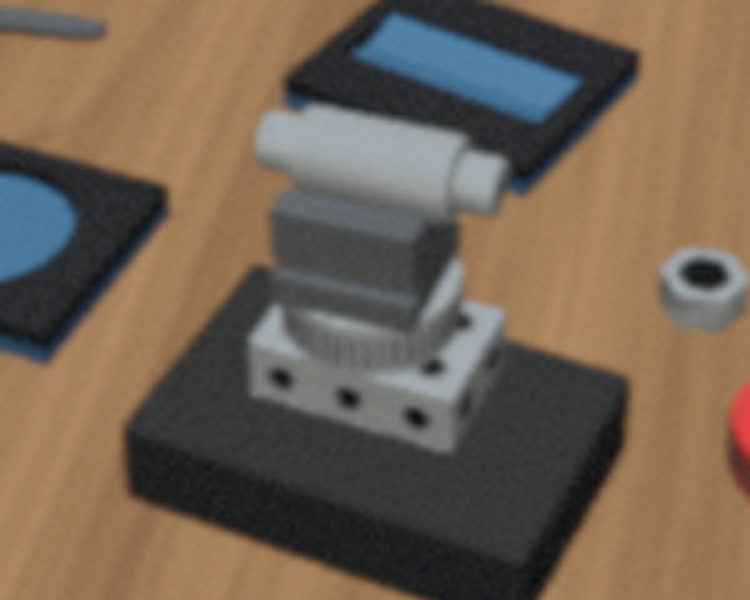

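```bash
cat >> h.py <<'E'
def Ry(yaw): # tool down, tool x at yaw(deg) in world
    a=np.deg2rad(yaw); x=np.array([np.cos(a),np.sin(a),0]); z=np.array([0,0,-1.]); return np.column_stack([x,np.cross(z,x),z])
E
python3 - <<'E'
from h import *
print([ (yaw, z, None if (q:=ik([430,245,z],Ry(yaw))) is None else np.round(q)) for yaw in (0,90,180) for z in (250,300,340)])
for p in [(446,4,50),(438,-266,60),(634,-156,60),(619,150,60)]:
  print(p,[ (yaw, None if (q:=ik(p,Ry(yaw))) is None else np.round(q)) for yaw in (0,90,180)])
movep([430,235,320],Ry(0)); shot('wrist','w1')
movep([430,285,320],Ry(0)); shot('wrist','w2'); print(get_clock())
E
```

```text
[(0, 250, array([ -38.,    8.,    4.,  109.,   -1.,   62., -124.])), (0, 300, array([ -37.,    6.,    2.,  105.,   -0.,   69., -124.])), (0, 340, array([ -36.,    5.,    2.,  102.,   -0.,   74., -124.])), (90, 250, array([-25.,   9., -11., 109.,   2.,  63., -37.])), (90, 300, array([-24.,   7., -11., 105.,   1.,  69., -36.])), (90, 340, array([-24.,   5., -11., 101.,   1.,  74., -36.])), (180, 250, array([-10.,  10., -28., 108.,   5.,  63.,  50.])), (180, 300, array([-10.,   8., -28., 104.,   4.,  69.,  52.])), (180, 340, array([-10.,   6., -27., 100.,   3.,  74.,  53.]))]
(446, 4, 50) [(0, array([-17.,  20.,  13., 127.,  -8.,  33., -88.])), (90, array([ -2.,  20.,  -4., 127.,   3.,  34.,  -9.])), (180, array([ 12.,  21., -21., 126.,  13.,  35.,  71.]))]
(438, -266, 60) [(0, array([ 12.,  24.,  18., 119., -12.,  39., -52.])), (90, array([ 25.,  23.,   1., 118.,  -1.,  38.,  27.])), (180, array([ 40.,  24., -16., 117.,  11.,  40., 107.]))]
(634, -156, 60) [(0, array([ -1.,  35.,  16., 100., -13.,  48., -69.])), (90, array([11., 34., -1., 99.,  1., 47.,  9.])), (180, array([ 24.,  35., -19.,  98.,  15.,  49.,  88.]))]
(619, 150, 60) [(0, array([-27.,  33.,  13., 102., -10.,  46., -99.])), (90, array([-14.,  33.,  -5., 101.,   4.,  46., -20.])), (180, array([ -2.,  35., -22., 100.,  17.,  48.,  59.]))]
2.3667
```

View pics/w1.png

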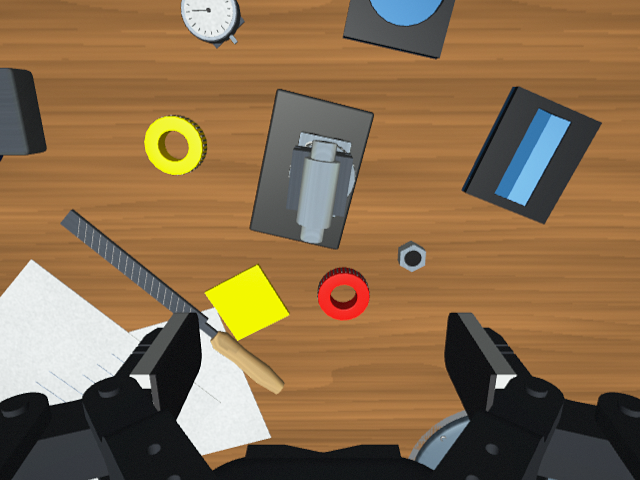

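View pics/w2.png

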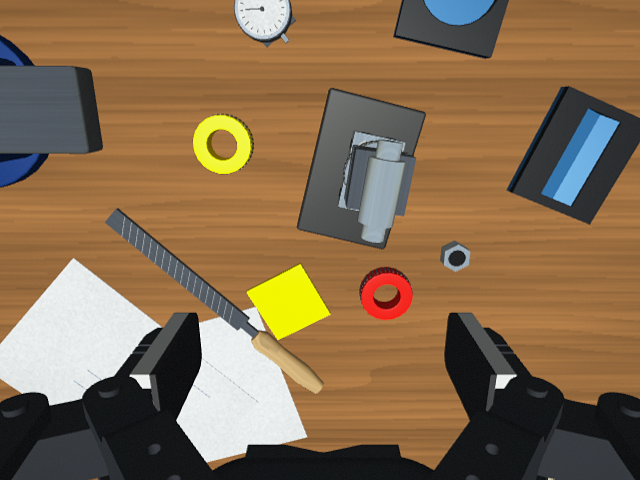

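```bash
python3 - <<'E'
from h import *
a=load('w1');b=load('w2');print(ray(a,(320,240)))
A=a['pixels'][75:255,240:390,::-1];B=b['pixels'][75:255,290:440,::-1]
cv2.imwrite('pics/c12.png',np.hstack([cv2.resize(x,(400,480),interpolation=2) for x in (A,B)]))
E
```

```text
(array([507.02924665, 234.99033032, 476.73742872]), array([-0.31015629,  0.00662835, -0.95066247]))
```

View pics/c12.png

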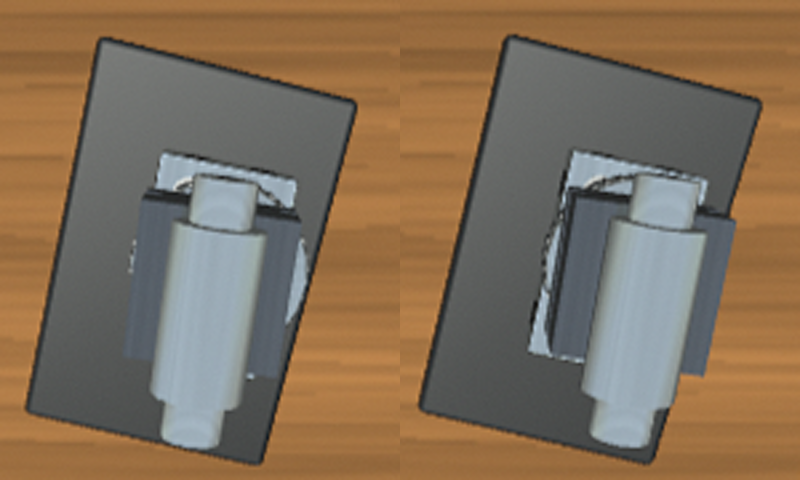

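```bash
python3 - <<'E'
from h import *
a=load('w1');b=load('w2')
for d,n,p,q in((a,'A',(322.1,160.5),(313.5,225.8)),(b,'B',(386.6,160.1),(374.6,225.8))):
    P=onz(d,p,136);Q=onz(d,q,136);v=P-Q;print(n,P.round(1),Q.round(1),((P+Q)/2).round(1),np.linalg.norm(v),np.degrees(np.arctan2(v[1],v[0])))
def cr(n,x,y):return (x/2.6667+(240 if n=='A' else 290),y/2.6667+75)
# vblock top corners (z=127): A: TL(147,195) TR(299,216) BR(276,377) BL(124,360); B
for d,n,c in((a,'A',[(147,195),(299,216),(272,377),(124,359)]),(b,'B',[(172,196),(335,219),(306,377)])):
    print(n,[onz(d,cr(n,*x),127)[:2].round(1) for x in c])
# block top corners z=65 A: TL(162,153) TR(298,183)
for d,n,c in((a,'A',[(162,153),(298,183)]),(b,'B',[(172,150),(308,181),(128,354)])):
    print('blk',n,[onz(d,cr(n,*x),65)[:2].round(1) for x in c])
# granite corners z=40
for d,n,c in((a,'A',[(101,38),(356,103),(262,463),(26,410)]),(b,'B',[(108,36),(361,102),(252,463),(20,410)])):
    print('gr',n,[onz(d,cr(n,*x),40)[:2].round(1) for x in c])
E
```

```text
A [462.9 235.5 136. ] [408.4 242.8 136. ] [435.6 239.2 136. ] 54.93317960981646 -7.617439204049036
B [462.7 235.6 136. ] [408. 243. 136.] [435.3 239.3 136. ] 55.22639248038854 -7.733506256480354
A [array([471.7, 257.5]), array([465.3, 210.9]), array([414.2, 218.5]), array([420.2, 265.9])]
B [array([470.8, 260.9]), array([464. , 210.6]), array([413.8, 216.4])]
blk A [array([480.2, 255.9]), array([469.7, 207.2])]
blk B [array([480.6, 256.6]), array([469.9, 207.6]), array([406.1, 271.3])]
gr A [array([519.6, 278.8]), array([496.6, 184.5]), array([354.6, 218.1]), array([377.4, 313.8])]
gr B [array([519.5, 279.2]), array([496.5, 184.9]), array([354.1, 218.8]), array([376.6, 313.7])]
```

```bash
python3 - <<'E'
from h import *
a=load('w1');b=load('wrist0')
A=a['pixels'][80:230,455:610,::-1];B=b['pixels'][95:270,0:160,::-1]
cv2.imwrite('pics/c3.png',np.hstack([cv2.resize(x,None,fx=2.5,fy=2.5,interpolation=2)[:375] for x in (A,B)]))
s=load('side0')['pixels'][60:170,180:290,::-1];cv2.imwrite('pics/c4.png',cv2.resize(s,None,fx=5,fy=5,interpolation=2))
for p in [(540,-50),(560,20),(530,-80)]: print(p,proj(b,(*p,0)),proj(load('scene0'),(*p,0)))
E
```

```text
(540, -50) [179.50513614 246.21024742] [266.25049051 285.59410665]
(560, 20) [194.04055829 171.19536512] [299.94921912 294.37931224]
(530, -80) [172.24602083 275.9547646 ] [252.20738387 281.41724877]
```

View pics/c3.png

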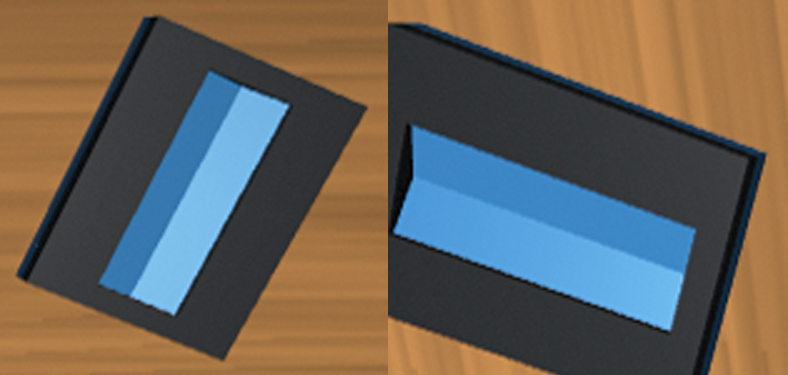

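View pics/c4.png

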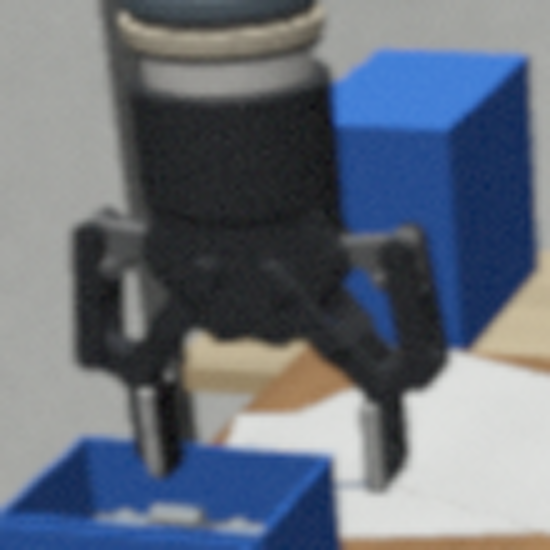

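```bash
python3 - <<'E'
from h import *
a=load('w1')
c=[onz(a,(x/2.5+455,y/2.5+80),16) for x,y in [(155,18),(366,107),(225,358),(30,280)]]
c=np.array(c);print(c.mean(0),[np.linalg.norm(c[i]-c[i-1]).round(1) for i in range(4)],np.degrees(np.arctan2(*(c[0]-c[3])[[1,0]])),np.degrees(np.arctan2(*(c[1]-c[2])[[1,0]])))
m=np.array([onz(a,(x/2.5+455,y/2.5+80),8) for x,y in [(240,87),(131,296)]]);v=m[0]-m[1];print(m.mean(0),np.linalg.norm(v),np.degrees(np.arctan2(v[1],v[0])))
R=Ry(0)
movep([545,-40,120],R); print(get_clock())
servo_line([545,-40,35],vel=120)
r=servo_line([545,-40,0],vel=25,until_force=6); print('open',r,get_ee_pos(),get_gripper_width())
servo_line([545,-40,45],vel=120); clamp(); 
servo_line([545,-40,27],vel=60)
r=servo_line([545,-40,5],vel=25,until_force=6); print('shut',r,get_ee_pos(),get_gripper_width(),get_clock())
servo_line([545,-40,100],vel=200);open_jaws();print(get_clock(),get_wrist_force())
E
```

```text
[449.46609708   8.52722712  16.        ] [np.float64(116.7), np.float64(100.4), np.float64(117.8), np.float64(98.9)] -20.180854054182213 -20.941504096731606
[449.037019     8.59233008   8.        ] 97.35834723431672 -20.810416365754538
3.8417
open False [ 5.45157648e+02 -4.00104245e+01  1.73369435e-01] 85.64420215314017
shut False [545.14868861 -40.03068981   5.11139557] 0.1293178947416359 9.025
10.4333 [0.74344139 0.25662612 0.1333343 ]
```

```bash
python3 - <<'E'
from h import *
clamp();servo_line([545,-40,15],vel=100);print(get_wrist_force(),get_ee_pos(),get_gripper_width())
d=shot('side','s2'); p=proj(d,(545,-40,0)).astype(int);print(p,proj(d,(545,-40,15)))
e=shot('scene','s2b'); q=proj(e,(545,-40,0)).astype(int);print(q)
f=lambda d,p:cv2.resize(d['pixels'][p[1]-60:p[1]+40,p[0]-40:p[0]+40,::-1],None,fx=5,fy=5,interpolation=2)
cv2.imwrite('pics/c5.png',np.hstack([f(d,p),f(e,q)]))
E
```

```text
[-0.2240752  -0.70577817  0.46956378] [545.54892751 -40.09687099  15.49374495] -0.073311410415294
[304 251] [304.18972981 245.87169789]
[270 287]
```

View pics/c5.png

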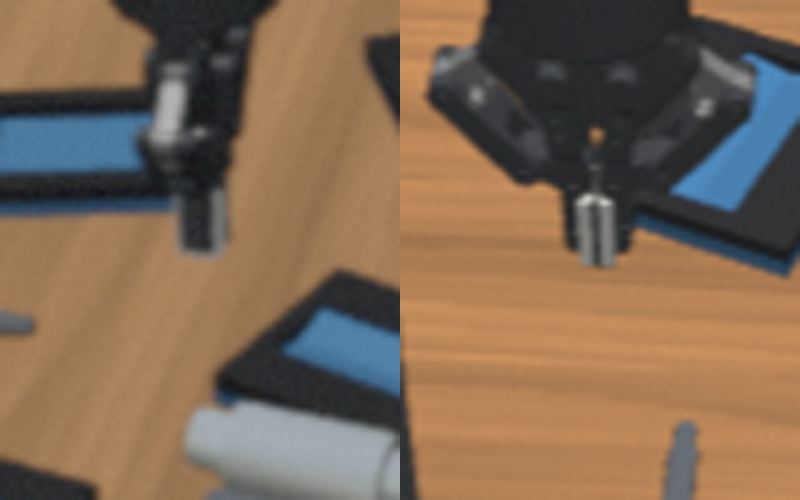

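```bash
python3 - <<'E'
from h import *
d=load('s2');e=load('s2b')
for y in(-40,-26):
  for z in (0,15,30): print(y,z,proj(d,(545,y,z)).round(1),proj(e,(556,y,z)).round(1))
def tri(p,q):
    C1,v=ray(d,p);C2,w=ray(e,q);A=np.array([[v@v,-v@w],[v@w,-w@w]]);s=np.linalg.solve(A,[(C2-C1)@v,(C2-C1)@w]);P=C1+s[0]*v;Q=C2+s[1]*w;return P.round(1),Q.round(1)
print(tri((304.6,241.4),(270-40+39,287-60+53)))
print(get_qpos())
E
```

```text
-40 0 [304.4 251.4] [270.3 291.5]
-40 15 [304.2 245.9] [270.  286.2]
-40 30 [304.  240.3] [269.7 280.8]
-26 0 [302.9 254.7] [277.2 291.8]
-26 15 [302.7 249.2] [277.  286.5]
-26 30 [302.5 243.6] [276.8 281.1]
(array([544.9, -44.4,  24.3]), array([546.4, -42.8,  22.5]))
[-10.47244489  30.39135602  13.28584978 115.56769727 -11.64833837
  35.18481452 -79.4113894 ]
```

```bash
python3 - <<'E'
from h import *
servo_line([545,-40,2],vel=80)
r=servo_line([545,-40,-30],vel=25,until_force=6); print('shut',r,get_ee_pos(),get_wrist_force(),get_gripper_width(),get_clock())
d=shot('side','s3'); p=proj(d,(545,-40,0)).astype(int)
e=shot('scene','s3b'); q=proj(e,(545,-40,0)).astype(int)
servo_line([545,-40,20],vel=150)
f=lambda d,p:cv2.resize(d['pixels'][p[1]-60:p[1]+40,p[0]-40:p[0]+40,::-1],None,fx=5,fy=5,interpolation=2)
cv2.imwrite('pics/c6.png',np.hstack([f(d,p),f(e,q)]))
E
```

```text
shut True [545.000444   -39.98826723 -14.58677497] [-1.15304278 -0.08242779  5.20996937] 0.25374395717375775 13.3583
```

View pics/c6.png

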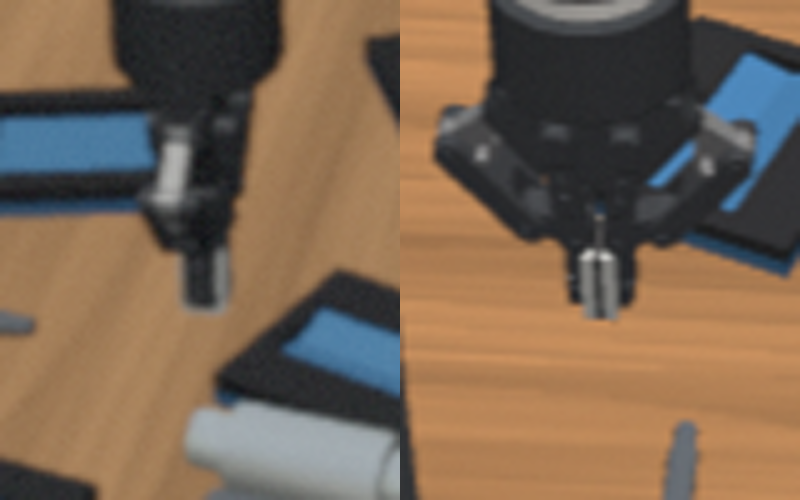

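Contact with the bench shows that the shut fingertips stand 14.5 mm *behind* the reported TCP, not 17 mm ahead. Open, the images put them about 26 mm behind. I'll plan heights with this measured tip offset, and check the lateral alignment in the wrist view above the shaft.

```bash
cat >> h.py <<'E'
def off(w): # tip height above reported TCP z
    L=57.3;h0=-6;f=lambda h:(L*L-h*h)**.5
    return 14.5+f(h0)-f(h0+w/2)
E
python3 - <<'E'
from h import *
print(off(85),off(30),off(50),off(62))
open_jaws()
servo_line([545,-40,250],vel=250)
movep([435.5,239.2,250],Ry(172.3))
servo_line([435.5,239.2,165],vel=120); shot('wrist','w3'); print(get_clock())
E
```

```text
27.314419582674155 14.896218219194985 17.426788658485506 19.926390596968197
18.5833
```

View pics/w3.png

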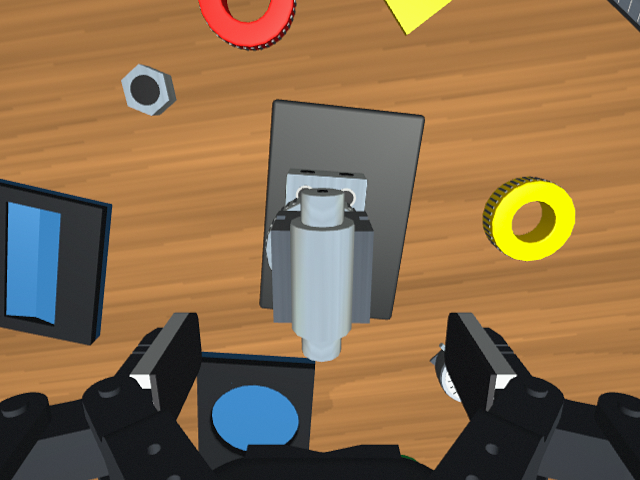

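```bash
python3 - <<'E'
from h import *
d=load('w3')
P,Q=onz(d,(324.5,227),136),onz(d,(322.5,332),136);v=Q-P;print(P,Q,(P+Q)/2,np.linalg.norm(v),np.degrees(np.arctan2(v[1],v[0])))
V=[onz(d,p,127) for p in[(277,231),(371,231),(369,322),(274,322)]];print(np.mean(V,0),V)
B=[onz(d,p,65) for p in[(289,176),(366,180)]];print(B)
G=[onz(d,p,40) for p in[(275,100),(424,117),(391,319),(261,305)]];print(G)
f=d['pixels'][160:370,230:430,::-1];cv2.imwrite('pics/c7.png',cv2.resize(f,None,fx=2.8,fy=2.8,interpolation=2))
E
```

```text
[413.44952902 243.80293891 136.        ] [467.38840967 235.55772989 136.        ] [440.41896935 239.6803344  136.        ] 54.5654315172466 -8.691074029661186
[442.37792415 239.06590432 127.        ] [array([414.96611363, 220.4753316 , 127.        ]), array([421.08800841, 265.51795024, 127.        ]), array([470.05454272, 259.55108951, 127.        ]), array([463.40303184, 210.71924595, 127.        ])]
[array([398.92241168, 224.22122182,  65.        ]), array([407.71264848, 270.65820206,  65.        ])]
[array([353.60925768, 220.55793509,  40.        ]), array([376.78606811, 313.93070506,  40.        ]), array([519.07149576, 280.34644801,  40.        ]), array([494.54632202, 186.05708815,  40.        ])]
```

View pics/c7.png

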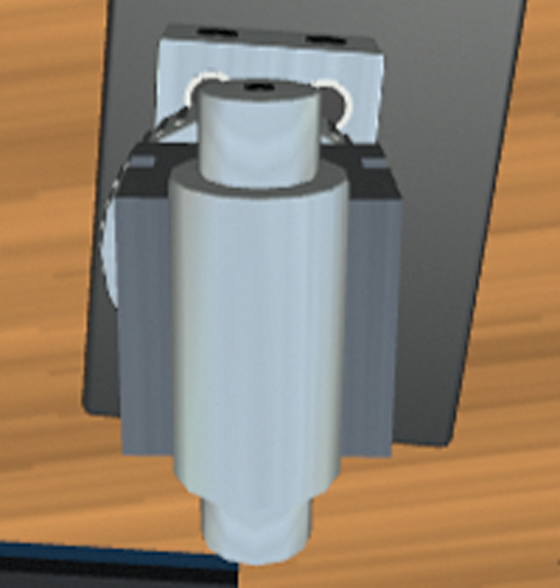

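```bash
python3 - <<'E'
from h import *
R=Ry(172)
servo_line([438,239.4,116],vel=100,ori=R); clamp(); print(get_gripper_width(),get_wrist_force())
servo_line([438,239.4,124],vel=40); sleep(.2);print(get_gripper_width(),get_wrist_force())
shot('wrist','w4');shot('side','s4');print(get_clock())
E
```

```text
27.691525392380306 [-1.33150595 -2.48065738  6.20310648]
27.33115668158611 [-0.3537266  -0.13659323 -3.95549025]
20.4333
```

View pics/w4.png

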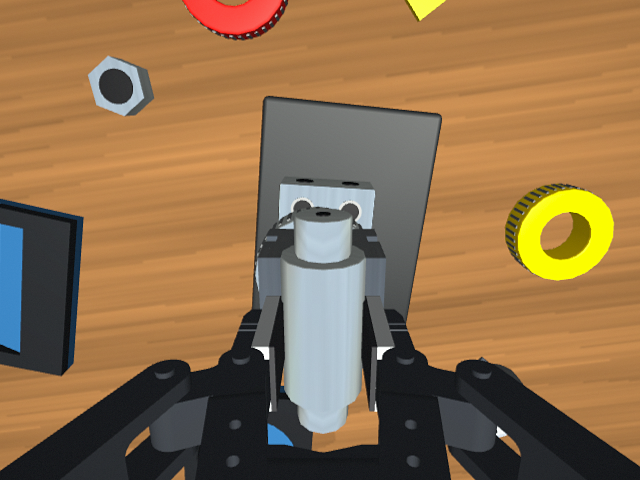

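View pics/s4.png

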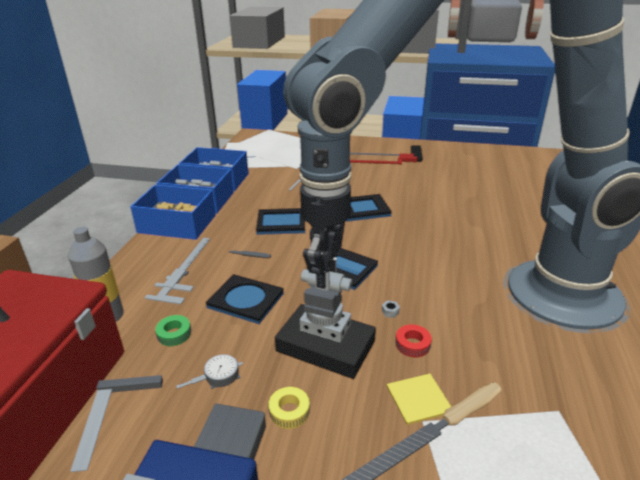

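```bash
python3 - <<'E'
from h import *
print(get_gripper_width(),get_wrist_force()); sleep(.5); print(get_gripper_width())
d=shot('wrist','w5');e=shot('side','s5')
f=d['pixels'][190:440,230:430,::-1];g=e['pixels'][200:320,280:376,::-1]
cv2.imwrite('pics/c8.png',np.hstack([cv2.resize(f,(400,500),interpolation=2),cv2.resize(g,(400,500),interpolation=2)]))
E
```

```text
27.886061905557924 [-0.06973842 -0.68823999 -4.45283855]
27.700403409846267
```

View pics/c8.png

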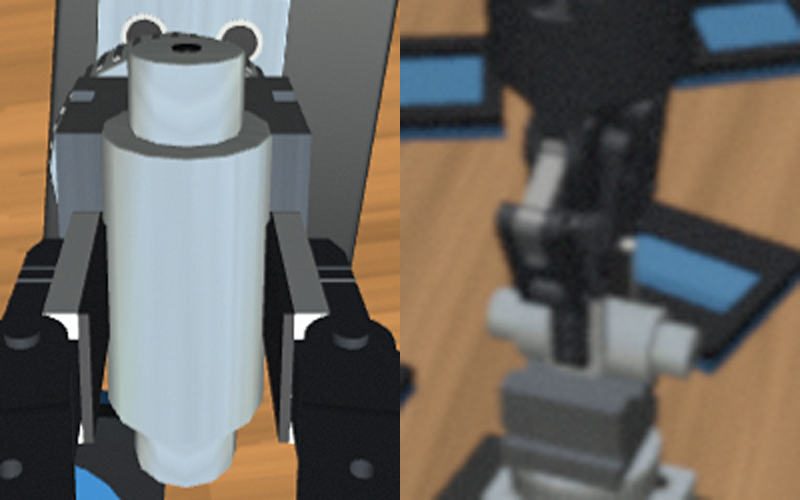

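```bash
python3 - <<'E'
from h import *
R=Ry(159.2);p=[448.5,8]
servo_line([438,239.4,190],vel=150)
movep(p+[150],R)
servo_line(p+[75],vel=120); shot('wrist','w6')
print(get_gripper_width(),get_clock())
E
```

```text
27.624545498339828 23.3833
```

View pics/w6.png

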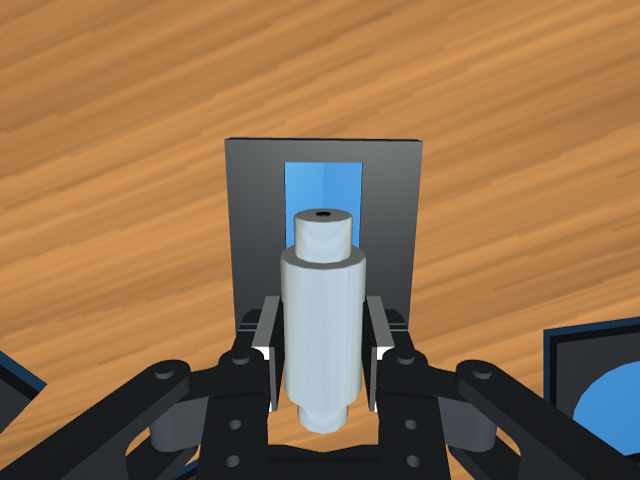

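```bash
python3 - <<'E'
from h import *
d=load('w6');u=np.array([np.cos(np.radians(159.2)),np.sin(np.radians(159.2))])
# far end (top of image)
for z in(8,13): P=onz(d,(323,162),z);print('trough far end along',(P[:2]-[448.5,8])@u,P)
zs=136-116+75
for px in [(323,213),(323,426)]: print('spigot',(onz(d,px,zs)[:2]-[448.5,8])@u)
for px in [(323,258),(323,398)]: print('shoulder',(onz(d,px,zs)[:2]-[448.5,8])@u)
M=[onz(d,p,16) for p in[(226,140),(421,141)]];print([(m[:2]-[448.5,8])@u for m in M])
E
```

```text
trough far end along 47.18202715895517 [404.84381387  25.94136445   8.        ]
trough far end along 47.84635462897829 [404.21949772  26.16862189  13.        ]
spigot 41.75449352644542
spigot -45.529957443540475
shoulder 25.671299254553958
shoulder -32.24828119131197
[np.float64(59.16620926777737), np.float64(58.74650137214773)]
```

```bash
python3 - <<'E'
from h import *
p=[448.5,8]
servo_line(p+[14],vel=60)
r=servo_line(p+[-2],vel=12,until_force=4);print(r,get_ee_pos(),get_wrist_force(),get_gripper_width(),get_clock())
d=shot('side','s6');e=shot('scene','s6b')
f=lambda d,s:cv2.resize(d['pixels'][s[1]:s[1]+100,s[0]:s[0]+80,::-1],(400,500),interpolation=2)
cv2.imwrite('pics/c9.png',np.hstack([f(d,(305,210)),f(e,(260,200))]))
E
```

```text
True [448.49881144   7.973342     4.1120434 ] [-0.7130385   0.18113241  5.41000755] 27.759394040400316 25.4
```

View pics/c9.png

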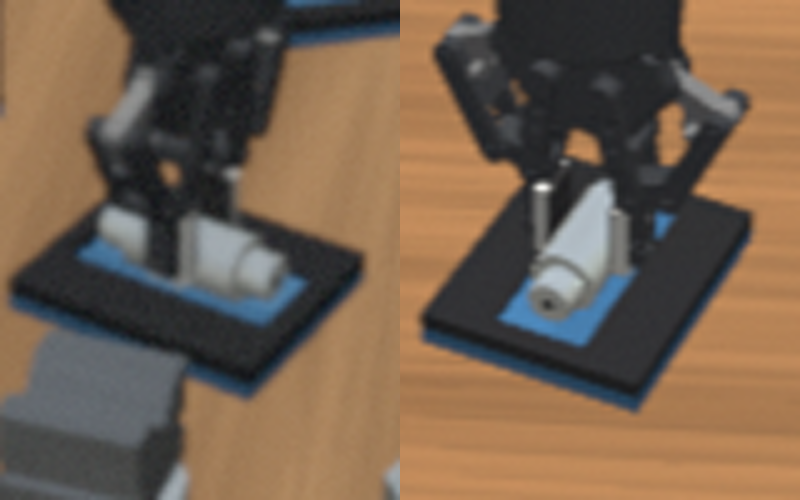

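```bash
python3 - <<'E'
from h import *
p=[448.5,8]
open_jaws(); servo_line(p+[80],vel=120); shot('wrist','w7')
servo_line(p+[190],vel=250)
movep([442.4,238.9,190],Ry(172)); shot('wrist','w8'); print(get_clock())
a,b=[load(n)['pixels'][100:400,120:520,::-1] for n in('w7','w8')]
cv2.imwrite('pics/c10.png',np.vstack([a,b]))
E
```

```text
28.5
```

View pics/c10.png

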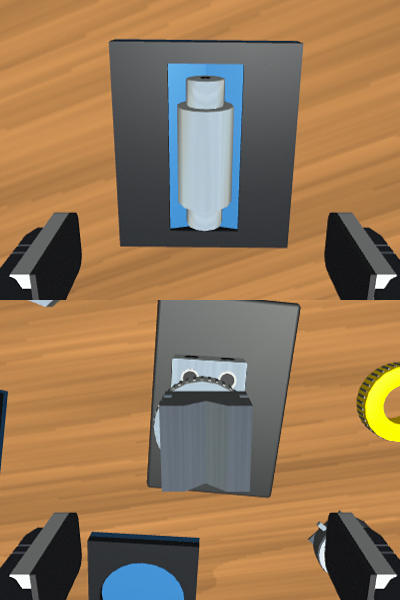

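```bash
python3 - <<'E'
from h import *
d=load('w8')
V=np.array([onz(d,p,127) for p in[(281,204),(371.5,204),(371.5,291),(281,291)]]);print(V.mean(0),V.round(1))
print(np.degrees(np.arctan2(*(V[1]-V[0])[:2])),np.degrees(np.arctan2(*(V[2]-V[3])[:2])))
c=d['pixels'][180:310,260:390,::-1];cv2.imwrite('pics/c11.png',cv2.resize(c,None,fx=4.5,fy=4.5,interpolation=2))
E
```

```text
[441.97247407 239.01707998 127.        ] [[413.6 218.7 127. ]
 [420.4 266.3 127. ]
 [470.6 260.9 127. ]
 [463.4 210.1 127. ]]
8.141399472767214 8.115981577988537
```

View pics/c11.png

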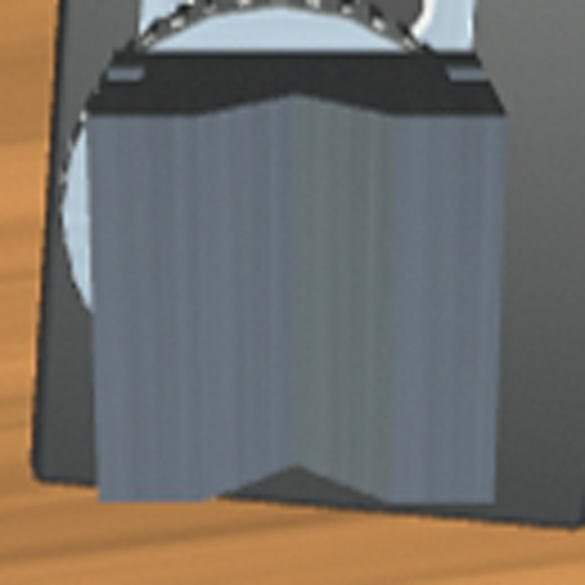

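```bash
python3 - <<'E'
from h import *
q=[442.2,239]; R=Ry(171.9)
servo_line(q+[83.6],vel=100,ori=R); clamp(); print(get_gripper_width(),get_wrist_force())
servo_line(q+[92],vel=40); sleep(.1);print(get_gripper_width(),get_wrist_force())
shot('wrist','w9')
servo_line(q+[160],vel=150); shot('wrist','w10');print(get_gripper_width(),get_clock())
a,b=[load(n)['pixels'][140:440,120:520,::-1] for n in('w9','w10')]
cv2.imwrite('pics/c12b.png',np.hstack([a,b]))
d=load('scene0')['pixels'][210:350,140:245,::-1];cv2.imwrite('pics/c13.png',cv2.resize(d,None,fx=4,fy=4,interpolation=2))
E
```

```text
49.232887989239515 [-0.92457394 -0.84049312  5.23308441]
49.16678087395906 [-1.04254585 -0.77578536 -6.66865509]
48.74670823328675 31.3
```

View pics/c12b.png

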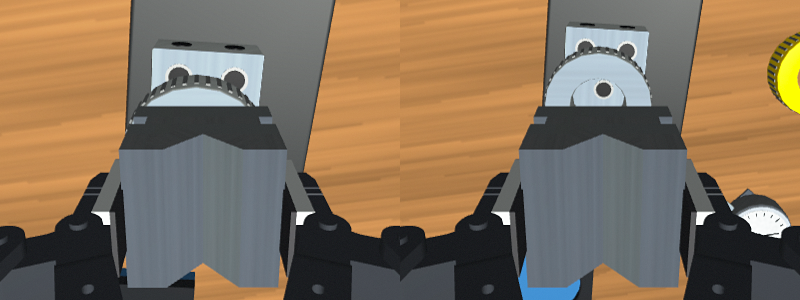

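View pics/c13.png

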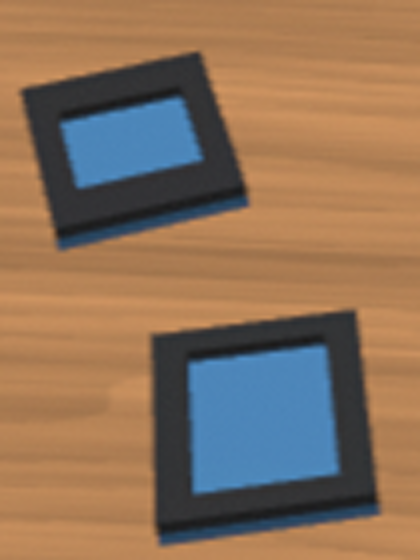

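```bash
python3 - <<'E'
from h import *
d=load('scene0')
for c in ([(22,90),(200,53),(247,188),(59,235)],[(151,335),(355,311),(378,500),(160,531)]):
  c=np.array([onz(d,(x/4+140,y/4+210),16) for x,y in c]);print(c.mean(0),c.round(1).tolist(),[np.linalg.norm(c[i]-c[i-1]).round(1) for i in range(4)],np.degrees(np.arctan2(*(c[3]-c[0])[[1,0]])),np.degrees(np.arctan2(*(c[2]-c[1])[[1,0]])))
movep([438,-266,200],Ry(24)); shot('wrist','w11');print(get_clock(),get_gripper_width())
E
```

```text
[ 446.50213854 -261.17280185   16.        ] [[410.5, -331.2, 16.0], [371.1, -241.5, 16.0], [481.1, -192.1, 16.0], [523.3, -279.9, 16.0]] [np.float64(123.9), np.float64(97.9), np.float64(120.6), np.float64(97.4)] 24.43046797647873 24.20457061599598
[ 638.08283156 -152.61456418   16.        ] [[590.1, -216.5, 16.0], [567.0, -120.5, 16.0], [685.6, -89.8, 16.0], [709.7, -183.6, 16.0]] [np.float64(124.0), np.float64(98.7), np.float64(122.6), np.float64(96.9)] 15.36493014062815 14.534478682883323
33.1917 49.27439188965409
```

View pics/w11.png

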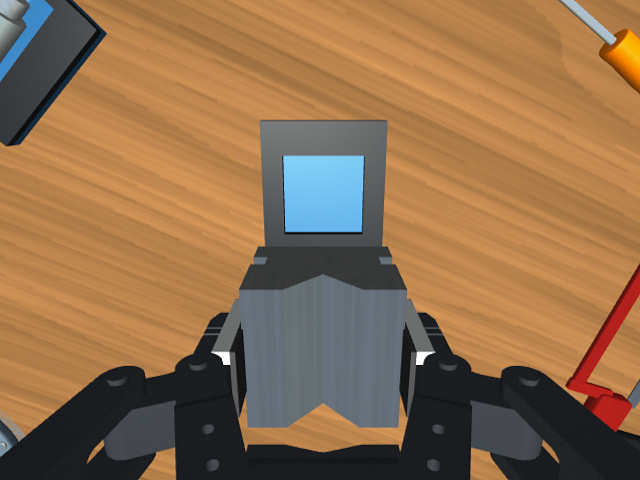

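```bash
python3 - <<'E'
from h import *
d=load('w11');print(ray(d,(320,240))[0])
u=Ry(24)[:2,0];v=Ry(24)[:2,1]
for p,z in [((283,155),8),((364,155),8),((283,155),16),((364,155),16),((362,233),8),((362,234),16),((285,234),16),((260,121),16),((387,121),16)]:
  w=onz(d,p,z)[:2]; r=w-[438,-266]; print(p,z,w.round(1),'u',(r@u).round(1),'v',(r@v).round(1))
# held vblock top z
zt=127-83.6+200
for p in [(239,290),(407,290),(246,427),(400,427)]:
  r=onz(d,p,zt)[:2]-[438,-266];print('vb',(r@u).round(1),(r@v).round(1))
E
```

```text
[ 508.63311539 -232.96996817  356.53856163]
(283, 155) 8 [ 458.1 -219.6] u 37.3 v -34.2
(364, 155) 8 [ 485.2 -279.9] u 37.4 v 31.9
(283, 155) 16 [ 459.3 -219.9] u 38.2 v -33.5
(364, 155) 16 [ 485.7 -278.8] u 38.4 v 31.1
(362, 233) 8 [ 424.5 -307.4] u -29.2 v 32.3
(362, 234) 16 [ 425.6 -306.1] u -27.6 v 31.6
(285, 234) 16 [ 399.  -246.7] u -27.8 v -33.5
(260, 121) 16 [ 476.1 -193.5] u 64.3 v -50.7
(387, 121) 16 [ 516.6 -283.8] u 64.6 v 48.2
vb 25.6 -26.0
vb 25.8 23.2
vb -23.5 -26.5
vb -23.3 24.0
```

```bash
python3 - <<'E'
from h import *
u=Ry(24)[:2,0]; p=list(np.array([438,-266])+3.5*u); print(p)
movep(p+[100],Ry(24)); servo_line(p+[15],vel=80)
r=servo_line(p+[0],vel=12,until_force=4);print(r,get_ee_pos(),get_wrist_force(),get_gripper_width(),get_clock())
d=shot('scene','s7');shot('wrist','w12')
cv2.imwrite('pics/c14.png',np.hstack([cv2.resize(d['pixels'][190:290,130:230,::-1],(400,400),interpolation=2),cv2.resize(load('w12')['pixels'][:,:,::-1],(400,300))[:300].copy().__class__((400,400,3),np.uint8)*0]))
E
```

```text
[np.float64(441.1974091017491), np.float64(-264.5764217492347)]
True [ 441.15890831 -264.53566584    5.30133172] [0.0860705  0.13787801 5.31706345] 49.17909595671463 35.7083
```

View pics/c14.png

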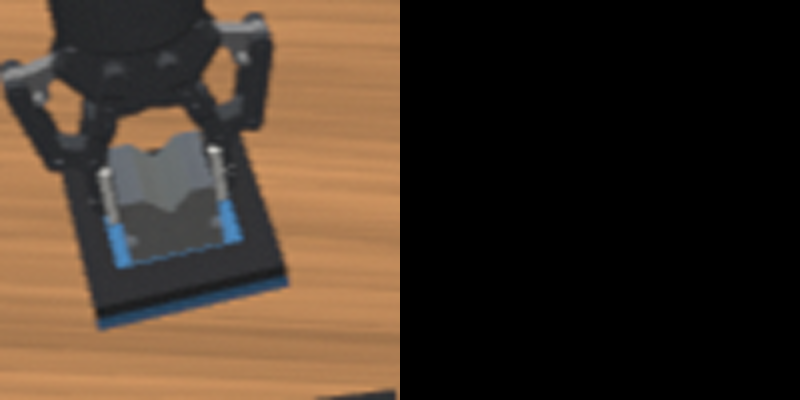

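View pics/w12.png

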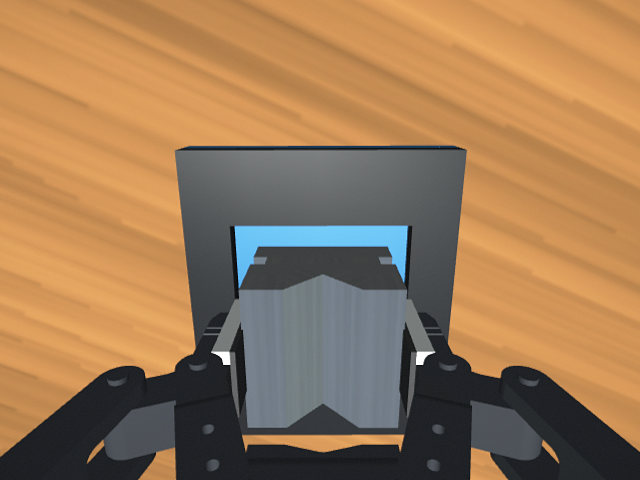

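```bash
python3 - <<'E'
from h import *
p=list(np.array(get_ee_pos())[:2])
open_jaws(); servo_line(p+[90],vel=120); shot('wrist','w13'); servo_line(p+[190],vel=250)
movep([440,240,150],Ry(170)); shot('wrist','w14'); print(get_clock())
a,b=[load(n)['pixels'][80:440,120:520,::-1] for n in('w13','w14')]
cv2.imwrite('pics/c15.png',np.hstack([a,b]))
E
```

```text
39.6167
```

View pics/c15.png

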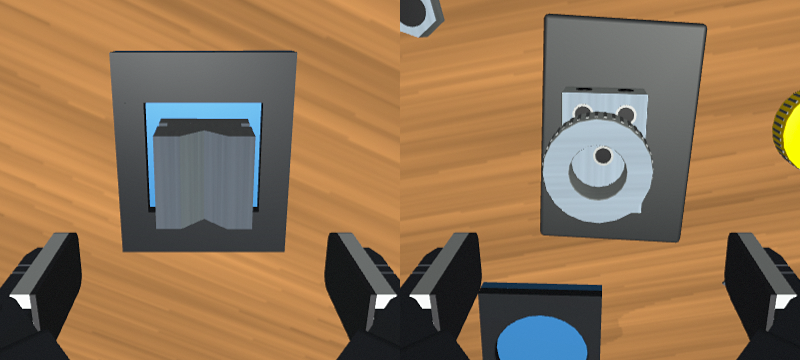

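```bash
python3 - <<'E'
from h import *
d=load('w14')
c=d['pixels'][180:320,250:390,::-1];cv2.imwrite('pics/c16.png',cv2.resize(c,None,fx=4.2,fy=4.2,interpolation=2))
for p in [(263,252),(373,252),(318,198),(318,303)]: print(onz(d,p,87).round(1))
E
```

```text
[435.8 206.5  87. ]
[446.5 266.3  87. ]
[411.2 241.9  87. ]
[471.7 230.8  87. ]
```

View pics/c16.png

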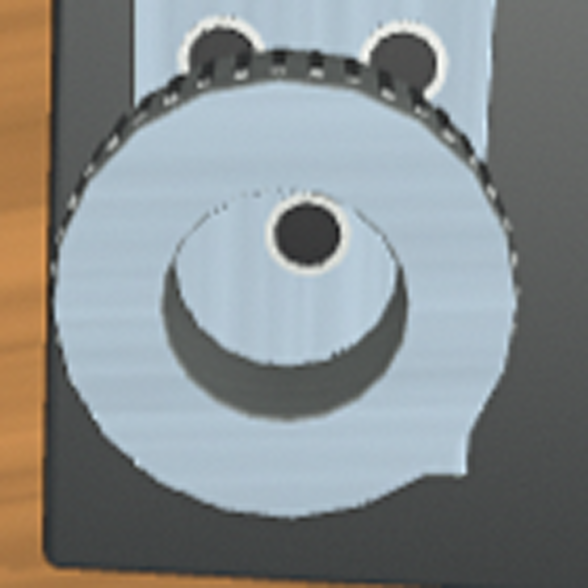

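```bash
python3 - <<'E'
from h import *
q=[441.2,236.4]
servo_line(q+[55.5],vel=100); clamp(); print(get_gripper_width(),get_wrist_force())
servo_line(q+[64],vel=40); sleep(.1);print(get_gripper_width(),get_wrist_force())
shot('wrist','w15');servo_line(q+[140],vel=150)
movep([619,150,140],Ry(170)); shot('wrist','w16');print(get_gripper_width(),get_clock())
a,b=[load(n)['pixels'][40:440,120:520,::-1] for n in('w15','w16')]
cv2.imwrite('pics/c17.png',np.hstack([a,b]))
E
```

```text
59.526314197311144 [-2.59034028 -2.35051756  9.05871507]
60.09584538856818 [-0.422371    0.37823273 -3.29581823]
59.59197698557493 43.1167
```

View pics/c17.png

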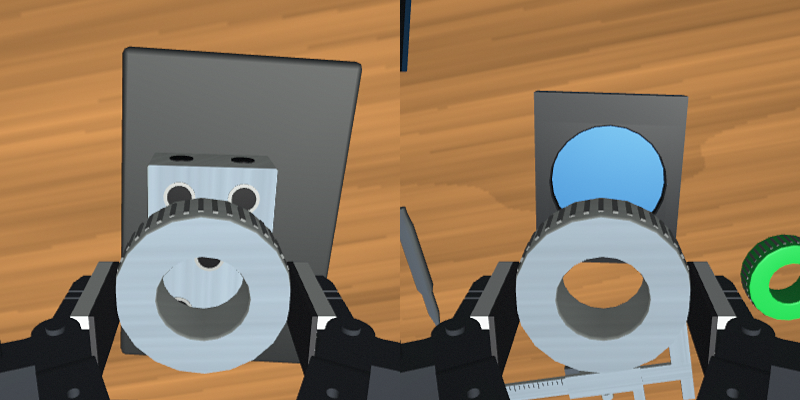

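```bash
python3 - <<'E'
from h import *
d=load('w16')
u=Ry(170)[:2,0];v=Ry(170)[:2,1]
def pr(t,p,z):
  r=onz(d,p,z)[:2]-[619,150]; print(t,p,z,'u',(r@u).round(1),'v',(r@v).round(1))
for z in(8,16):
  pr('L',(271,215),z);pr('R',(385,218),z);pr('T',(329,165),z)
pr('c1',(255,132),16);pr('c2',(408,135),16)
zt=87-55.5+140
for p in [(236,335),(410,335),(323,253),(323,412)]: pr('ring',p,zt)
E
```

```text
L (271, 215) 8 u 3.9 v -36.0
R (385, 218) 8 u 1.7 v 44.2
T (329, 165) 8 u 38.8 v 4.6
L (271, 215) 16 u 5.9 v -35.0
R (385, 218) 16 u 3.8 v 43.0
T (329, 165) 16 u 39.9 v 4.5
c1 (255, 132) 16 u 61.0 v -43.3
c2 (408, 135) 16 u 59.2 v 55.4
ring (236, 335) 171.5 u 4.8 v -28.4
ring (410, 335) 171.5 u 4.8 v 29.3
ring (323, 253) 171.5 u 33.7 v 0.5
ring (323, 412) 171.5 u -25.9 v 0.5
```

```bash
python3 - <<'E'
from h import *
u=Ry(170)[:2,0];v=Ry(170)[:2,1]; p=list(np.array([619,150])-2.2*u+3.9*v); print(p)
servo_line(p+[60],vel=120); servo_line(p+[10],vel=60); shot('wrist','w17')
r=servo_line(p+[-6],vel=12,until_force=4);print(r,get_ee_pos(),get_wrist_force(),get_gripper_width(),get_clock())
d=shot('scene','s8');e=shot('side','s8b')
cv2.imwrite('pics/c18.png',np.hstack([cv2.resize(d['pixels'][260:360,320:420,::-1],(400,400),interpolation=2),cv2.resize(e['pixels'][240:340,195:295,::-1],(400,400),interpolation=2)]))
E
```

```text
[np.float64(621.8438049495278), np.float64(153.45872424588038)]
True [6.21781019e+02 1.53433038e+02 1.74380784e-01] [-0.06425787 -0.35761269  6.32114907] 59.798372550716365 45.8083
```

View pics/c18.png

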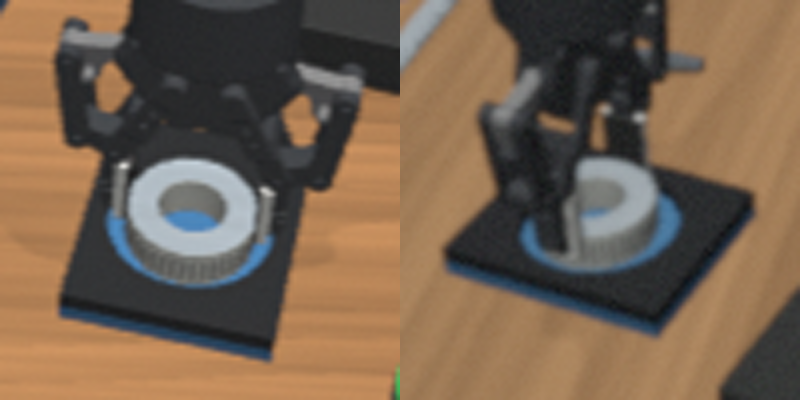

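View pics/w17.png

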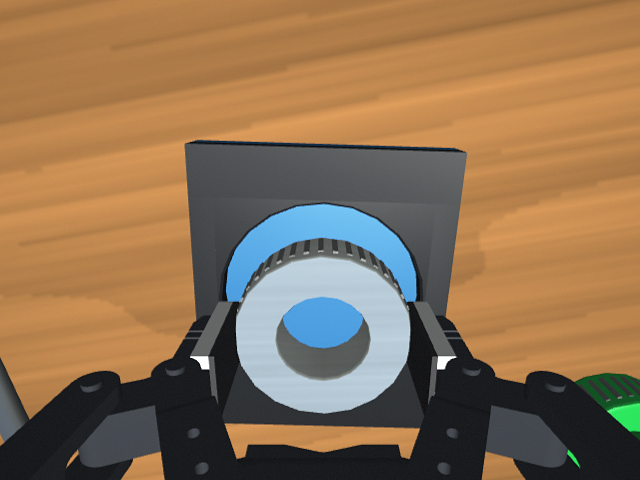

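```bash
python3 - <<'E'
from h import *
p=list(np.array(get_ee_pos())[:2])
r=servo_line(p+[-1.5],vel=8,until_force=8);print(r,get_ee_pos(),get_wrist_force(),get_gripper_width())
shot('wrist','w18')
open_jaws(); shot('wrist','w19'); servo_line(p+[60],vel=120);shot('wrist','w20');e=shot('side','s9'); print(get_clock())
cv2.imwrite('pics/c19.png',np.vstack([np.hstack([load(n)['pixels'][130:430,120:520,::-1] for n in('w18','w19')]),np.hstack([load('w20')['pixels'][130:430,120:520,::-1],cv2.resize(e['pixels'][250:325,195:295,::-1],(400,300),interpolation=2)])]))
E
```

```text
False [6.21728438e+02 1.53421101e+02 1.24625626e-01] [-4.59365362 -1.39886636  9.5015544 ] 59.89635675718305
47.5083
```

View pics/c19.png

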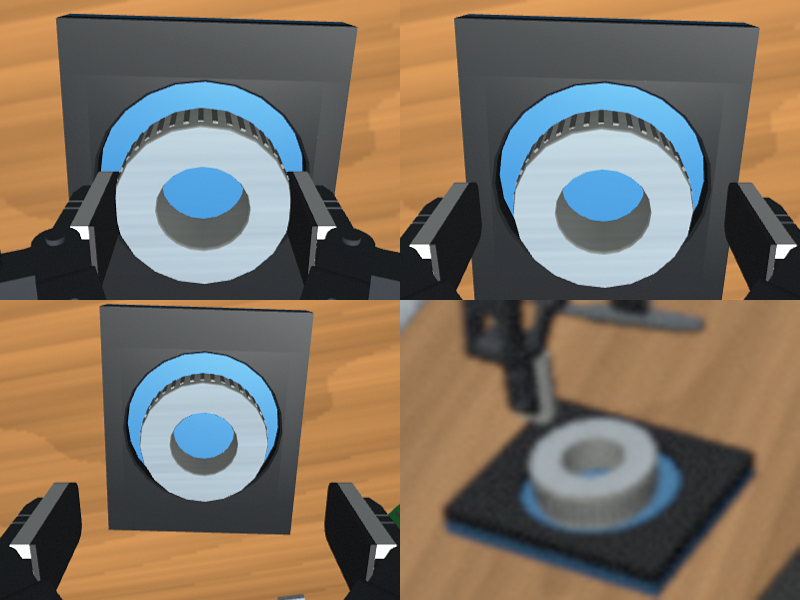

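```bash
python3 - <<'E'
from h import *
d=load('w20');T=np.array(get_ee_pos())[:2]
u=Ry(170)[:2,0];v=Ry(170)[:2,1]
def pr(t,x,y,z):
  r=onz(d,(x+120,y-300+130),z)[:2]-T; print(t,z,'u',(r@u).round(1),'v',(r@v).round(1))
pr('ringL',140,440,30);pr('ringR',267,440,30);pr('ringT',203,381,30);pr('ringB',203,501,30)
pr('rimL',127,428,16);pr('rimR',281,428,16);pr('rimT',204,352,16)
pr('floorT',204,353,8)
for c in [(101,304),(312,313),(291,534),(110,529)]: pr('mod',*c,16)
c=d['pixels'][170:350,220:420,::-1];cv2.imwrite('pics/c20.png',cv2.resize(c,None,fx=3.3,fy=3.3,interpolation=2))
E
```

```text
ringL 30 u 1.3 v -29.3
ringR 30 u 1.4 v 31.0
ringT 30 u 30.2 v 0.6
ringB 30 u -31.3 v 0.6
rimL 16 u 2.3 v -37.9
rimR 16 u 2.3 v 40.1
rimT 16 u 41.0 v 1.1
floorT 8 u 39.1 v 1.1
mod 16 u 63.4 v -46.7
mod 16 u 59.3 v 51.4
mod 16 u -59.7 v 49.0
mod 16 u -56.6 v -50.4
```

View pics/c20.png

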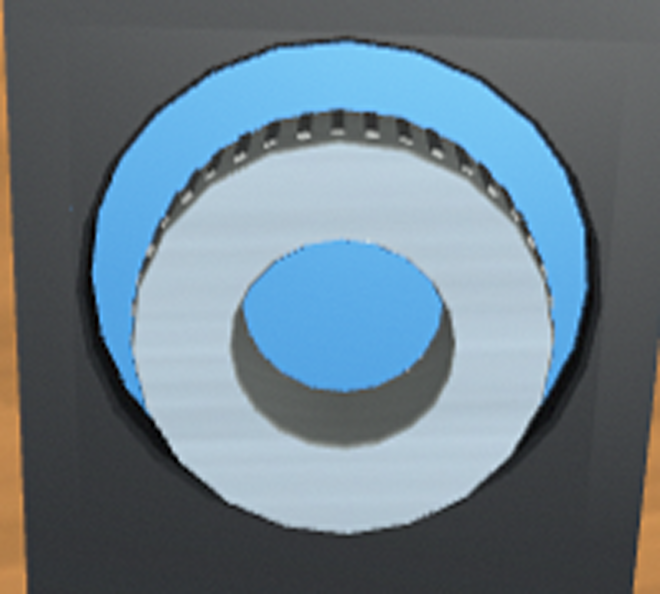

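```bash
python3 - <<'E'
from h import *
p=list(np.array(get_ee_pos())[:2])
servo_line(p+[130],vel=250)
movep([438.5,240,130],Ry(167.7)); d=shot('wrist','w21'); print(get_clock())
c=d['pixels'][150:350,220:420,::-1];cv2.imwrite('pics/c21.png',np.hstack([cv2.resize(c,None,fx=3,fy=3,interpolation=2)]))
E
```

```text
48.8167
```

View pics/c21.png

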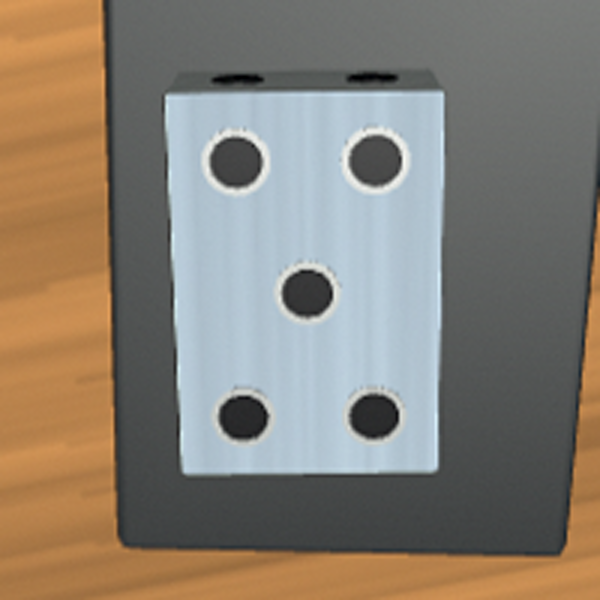

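```bash
python3 - <<'E'
from h import *
d=load('w21')
c=np.array([onz(d,(x/3+220,y/3+150),65) for x,y in[(165,93),(445,92),(438,471),(183,473)]])
print(c.round(1).tolist(),c.mean(0),[np.linalg.norm(c[i]-c[i-1]).round(1) for i in range(4)])
print([np.degrees(np.arctan2(w[1],w[0])) for w in(c[3]-c[0],c[2]-c[1])],[np.degrees(np.arctan2(w[0],w[1])) for w in(c[1]-c[0],c[2]-c[3])])
E
```

```text
[[397.4, 223.2, 65.0], [407.8, 271.4, 65.0], [480.2, 256.6, 65.0], [470.0, 208.2, 65.0]] [438.86286428 239.86743166  65.        ] [np.float64(74.2), np.float64(49.3), np.float64(73.9), np.float64(49.4)]
[np.float64(-11.645567328666996), np.float64(-11.579064694277717)] [np.float64(12.189308066474947), np.float64(11.898893666085728)]
```

```bash
python3 - <<'E'
from h import *
q=[438.9,239.9]
servo_line(q+[33],vel=100,ori=Ry(168.2)); clamp(); print(get_gripper_width(),get_wrist_force())
servo_line(q+[41],vel=40); sleep(.1);print(get_gripper_width(),get_wrist_force())
shot('wrist','w22');servo_line(q+[120],vel=150)
movep([637,-154,110],Ry(194.7)); shot('wrist','w23');print(get_gripper_width(),get_clock())
a,b=[load(n)['pixels'][40:440,120:520,::-1] for n in('w22','w23')]
cv2.imwrite('pics/c22.png',np.hstack([a,b]))
E
```

```text
48.349049628632 [-1.00639494 -0.75074683  5.15871268]
48.32060811768517 [-0.24769674 -0.42701982 -6.24872875]
48.49449516017374 53.2083
```

View pics/c22.png

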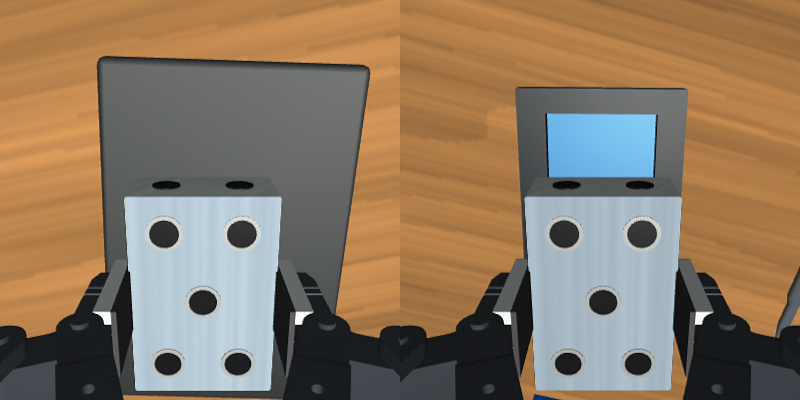

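```bash
python3 - <<'E'
from h import *
d=load('w23')
u=Ry(194.7)[:2,0];v=Ry(194.7)[:2,1]
def pr(t,x,y,z):
  r=onz(d,(x-400+120,y+40),z)[:2]-[637,-154]; print(t,z,'u',(r@u).round(1),'v',(r@v).round(1))
for z in(8,16): pr('floorTL',546,113,z);pr('TR',656,114,z);pr('BL',549,178,z);pr('BR',654,178,z)
pr('c1',516,88,16);pr('c2',688,89,16)
zt=65-33+110
for c in[(525,198),(681,196),(671,390),(536,390)]: pr('blk',*c,zt)
E
```

```text
floorTL 8 u 47.7 v -31.3
TR 8 u 47.3 v 35.2
BL 8 u 7.1 v -30.9
BR 8 u 7.2 v 35.6
floorTL 16 u 48.6 v -30.2
TR 16 u 48.2 v 34.2
BL 16 u 9.3 v -29.9
BR 16 u 9.4 v 34.6
c1 16 u 62.8 v -46.9
c2 16 u 62.5 v 52.1
blk 142 u 36.7 v -21.4
blk 142 u 37.4 v 26.9
blk 142 u -36.1 v 27.5
blk 142 u -36.1 v -21.2
```

```bash
python3 - <<'E'
from h import *
u=Ry(194.7)[:2,0]; p=list(np.array([637,-154])+2*u); print(p)
servo_line(p+[60],vel=120); servo_line(p+[12],vel=60); shot('wrist','w24')
r=servo_line(p+[-4],vel=12,until_force=4);print(r,get_ee_pos(),get_wrist_force(),get_gripper_width(),get_clock())
d=shot('scene','s10');e=shot('side','s10b')
cv2.imwrite('pics/c23.png',np.hstack([cv2.resize(d['pixels'][260:360,160:260,::-1],(300,300),interpolation=2),cv2.resize(e['pixels'][170:250,240:320,::-1],(300,300),interpolation=2),load('w24')['pixels'][140:440,220:420,::-1]]))
E
```

```text
[np.float64(635.0654644944483), np.float64(-154.5075158891696)]
True [ 634.99052845 -154.49906676    1.81466884] [-0.7251648  -0.12503133  6.44345277] 48.80118822169212 55.6333
```

View pics/c23.png

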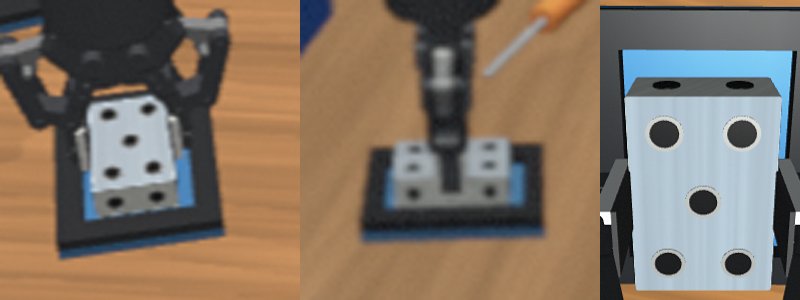

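```bash
python3 - <<'E'
from h import *
p=list(np.array(get_ee_pos())[:2])
open_jaws(); servo_line(p+[70],vel=120); shot('wrist','w25'); servo_line(p+[300],vel=300)
movep([600,-20,350],Ry(90)); sleep(.3); shot('wrist','w26');shot('scene','f1');shot('side','f2');print(get_clock(),get_wrist_force())
cv2.imwrite('pics/c24.png',np.hstack([cv2.resize(load(n)['pixels'][:,:,::-1],(400,300)) for n in('w25','w26')]))
g=lambda n,s,k:cv2.resize(load(n)['pixels'][s[1]:s[3],s[0]:s[2],::-1],None,fx=k,fy=k,interpolation=2)
cv2.imwrite('pics/c25.png',g('f1',(130,190,500,390),2.15));cv2.imwrite('pics/c26.png',g('f2',(180,170,430,400),2.5))
E
```

```text
60.0667 [0.38962587 0.09395911 0.35657685]
```

View pics/c24.png

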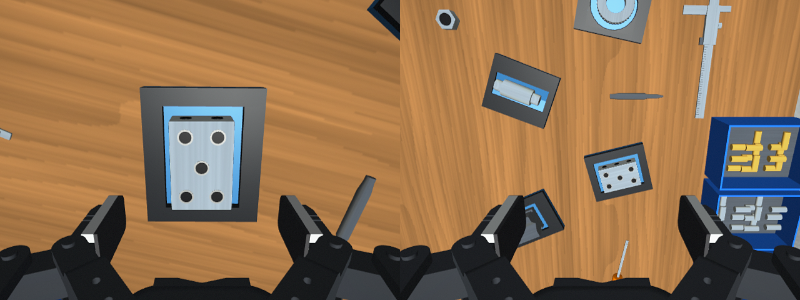

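View pics/c25.png

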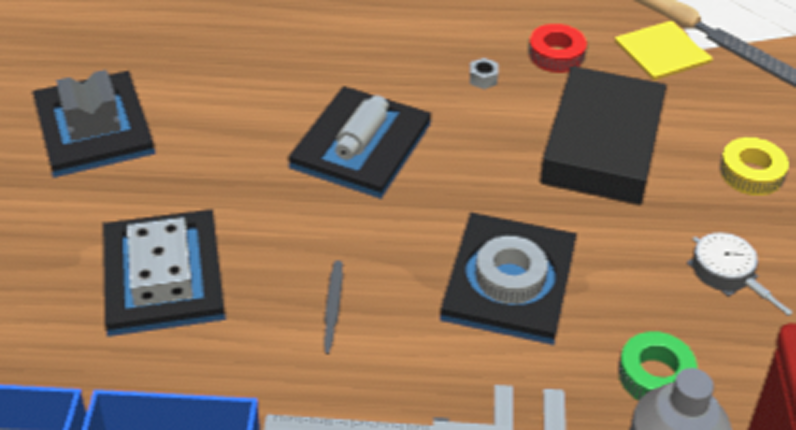

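View pics/c26.png

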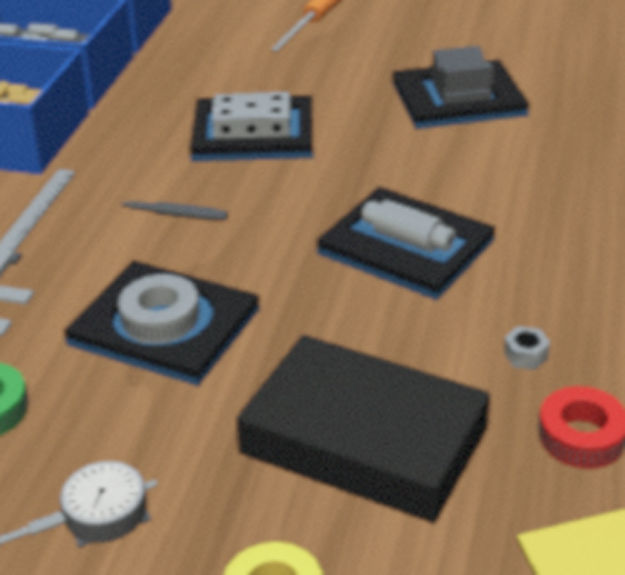

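```bash
python3 -c "
from h import *
finish_job();print(get_clock())"
```

```text
the job is handed in; nothing more can be done
the job is handed in; nothing more can be done
```

I took the stack apart from the top and put all four pieces in their foam modules, then handed the job in at about 60 s of the 141 s allowed. The order was shaft (trough), V-block with its groove upward (square cut-out), ring gauge (round) and set-up block lying flat (oblong). I lowered each piece until it touched the floor before opening the jaws.

**Last checks:** The scene, side and wrist pictures show every piece sitting inside its cut-out with space around it. The granite plate is empty. The dial indicator and the coloured rings look untouched, and the arm is clear of everything.

**Disagreements:**
- **Fingertip position:** Touching the bench showed the shut fingertips about 14.5 mm behind the reported TCP, not 17 mm ahead as the text says. I worked from the measured offset.
- **Touchdown heights:** The shaft, V-block and set-up block touched down 0.6 to 0.8 mm higher than calculated, and the ring about 1.7 mm higher. I pressed the ring down a little further and it did not move. Pictures afterwards show it flat and within about 2 mm of the middle of its cut-out.

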